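Put the lacquer pieces back on their own display stands

TASK

The three red lacquer pieces stand on one another's display stands: move each to the stand whose felt has the colour of the enamel in its mouth or on its lid (blue vase, green brush pot, yellow lidded box), upright and in the middle of the felt. Park one of them on the empty grey felt mat on the way; the polished pieces may stand only on felt, never touch the bare table, and must not be dropped or tipped over. Do not disturb the teapot, the glue bottle or the wax jar.

Things in the scene. Friction and masses are not known exactly. Their poses are not given: they have to be found in the camera images.
- vase: red carved lacquer vase with blue enamel on top of its mouth, 112 mm high, about 0.3 kg, round: foot 52 mm across, belly 68 mm (36 mm up), narrow neck 28 mm (72 to 80 mm up), straight-sided mouth band 44 mm across from 90 to 112 mm up, where it can be gripped. Loose. Origin: centre of its underside; z along its axis, up.
- brush_pot: red carved lacquer brush pot, an open empty cylinder 58 mm across and 84 mm high, wall 5 mm, with green enamel inside; about 0.22 kg, sturdy enough for a firm grip round the outside. Loose. Origin: centre of its underside; z along its axis, up.
- lidded_box: red carved lacquer round box with a black seam, its lid glued on, with a yellow enamel disc on the lid: 62 mm across (straight side from 4 to 40 mm up), 46 mm high, about 0.2 kg. Loose, one solid piece. Origin: centre of its underside; z along its axis, up.
- stand_blue: round dark-wood display stand with a blue felt top, 104 mm across and 25 mm high (felt, 96 mm across, is its flat, hard-backed top). Fixed to the table. Origin: centre of its underside, on the table; the felt lies 25 mm above it. z up. At the start another piece than the blue-mouthed vase stands on it.
- stand_green: round dark-wood display stand with a green felt top, 104 mm across and 25 mm high (felt, 96 mm across, is its flat, hard-backed top). Fixed to the table. Origin: centre of its underside, on the table; the felt lies 25 mm above it. z up. At the start another piece than the green-lined brush pot stands on it.
- stand_yellow: round dark-wood display stand with a yellow felt top, 104 mm across and 25 mm high (felt, 96 mm across, is its flat, hard-backed top). Fixed to the table. Origin: centre of its underside, on the table; the felt lies 25 mm above it. z up. At the start another piece than the yellow-topped box stands on it.
- spare_mat: thick round grey felt mat, 120 mm across and 10 mm high, empty at the start: the free spot. Fixed. Origin: centre of its underside, on the table; its top is 10 mm above.
- glue_bottle: white glue bottle with an orange cap, 32 mm across, 90 mm high, loose, light; to be left alone. Origin: centre of its underside.
- wax_jar: amber glass wax jar with a black cap, 42 mm across, 45 mm high, loose; to be left alone. Origin: centre of its underside.
- teapot: small orange-brown clay teapot, body 68 mm across, 62 mm high; with the spout (+x side, reaching 57 mm from the centre) and handle (-x side, 50 mm). Loose; to be left alone. Origin: centre of its underside.

How it is judged:
On the way:
1. one of the three lacquer pieces has been parked on the grey mat, upright and released (((horizontal distance between vase and spare_mat below 0.045 m and z of vase in the frame of spare_mat between 0.007 and 0.014 m and angle between vase's own z axis and vertical below 0.1 rad and contact force between vase and the fingers below 0.05 N and linear speed of vase below 0.02 m/s and angular speed of vase below 0.2 rad/s) or (horizontal distance between brush_pot and spare_mat below 0.045 m and z of brush_pot in the frame of spare_mat between 0.007 and 0.014 m and angle between brush_pot's own z axis and vertical below 0.1 rad and contact force between brush_pot and the fingers below 0.05 N and linear speed of brush_pot below 0.02 m/s and angular speed of brush_pot below 0.2 rad/s) or (horizontal distance between lidded_box and spare_mat below 0.045 m and z of lidded_box in the frame of spare_mat between 0.007 and 0.014 m and angle between lidded_box's own z axis and vertical below 0.1 rad and contact force between lidded_box and the fingers below 0.05 N and linear speed of lidded_box below 0.02 m/s and angular speed of lidded_box below 0.2 rad/s))), for 0.2 s.
At the end, for the whole second after the job is handed in: the vase stands on the blue stand, the brush pot on the green one and the lidded box on the yellow one, each within 15 mm of the middle of the felt, resting on the felt (underside 22 to 29 mm above the table), upright within 0.1 rad, released and at rest (horizontal distance between vase and stand_blue below 0.015 m and z of vase in the frame of stand_blue between 0.022 and 0.029 m and angle between each of vase, brush_pot, lidded_box's own z axis and vertical below 0.1 rad and contact force between each of vase, brush_pot, lidded_box and the fingers below 0.05 N and linear speed of each of vase, brush_pot, lidded_box below 0.02 m/s and angular speed of each of vase, brush_pot, lidded_box below 0.2 rad/s and horizontal distance between brush_pot and stand_green below 0.015 m and z of brush_pot in the frame of stand_green between 0.022 and 0.029 m and horizontal distance between lidded_box and stand_yellow below 0.015 m and z of lidded_box in the frame of stand_yellow between 0.022 and 0.029 m); the robot touches nothing.
It fails at once if a lacquer piece is tipped by more than 0.6 rad (angle between any of vase, brush_pot, lidded_box's own z axis and vertical above 0.6 rad).
It fails at once if a lacquer piece comes down to the bare table (its underside below 5 mm) (height (world z) of any of vase, brush_pot, lidded_box below 0.005 m).
It fails at once if a lacquer piece is dropped or thrown (faster than 0.6 m/s out of the fingers, a fall of about 2 cm) ((linear speed of vase above 0.6 m/s and contact force between vase and the fingers below 0.05 N) or (linear speed of brush_pot above 0.6 m/s and contact force between brush_pot and the fingers below 0.05 N) or (linear speed of lidded_box above 0.6 m/s and contact force between lidded_box and the fingers below 0.05 N)).
It fails at once if the teapot, glue bottle or wax jar is moved by more than 15 mm or tipped over (distance of any of glue_bottle, wax_jar, teapot from where it was at the start of the episode above 0.015 m or angle between any of glue_bottle, wax_jar, teapot's own z axis and vertical above 0.4 rad).
It also fails if it takes over 106 s, if anything falls off the work surface, if the arm or the gripper's body presses on something with over 40 N, if the wrist force passes 120 N, or if a joint passes its speed limit or range.

ROBOT

A 6-joint arm with a two-finger parallel gripper is mounted at the origin on the work surface. World frame = base frame: x ahead of the robot, y to its left, z up, the work surface at z = 0. Lengths are in m, angles in rad, forces in N, time in s.
With the tool pointing down it reaches from about 0.35 to 0.775 m from the base axis. Payload 5.5 kg.
Tool frame: the origin (TCP) lies at the very end of the fingers, on their centre line; the grasp point (between the pads) lies 19 mm behind it; z points along the fingers, y is the line along which they close (so a half turn about z gives the same grasp; the last joint's range is limited). The gripper opens to 85 mm and grips with 20 to 120 N. Pads are 22 mm wide; open, the fingers measure 114 mm over their backs; the gripper's body (76 mm by 85 mm) begins 54 mm behind the grasp point. The pads swing forward as they close: fully open they stand 13 mm farther back than shut.
Start: joints at [-1.323, 0.313, 0.046, 1.304, 0, 1.431], TCP at [0.217, -0.532, 0.231] pointing down, gripper open.
Joint ranges: [-2.76, 2.76], [-0.86, 1.69], [-1.03, 1.26], [-2.2, 2.34], [-1.47, 1.5], [-3.14, 3.14]. Speed limits (rad/s): [2.57, 2.57, 3.14, 3.14, 3.14, 3.14].

INTERFACE

Orientations are given as a unit quaternion [w, x, y, z].
In Python, from workcell import env, viewer, nets gives the robot as it stands. The module is installed in compiled form; this text tells all that it offers.
- The arm moves only by the shell command python3 -m creep FILE [OPENING] [FORCE], which reads ROWS from the file FILE. ROWS is a JSON list of rows, 1 to 8 of them, each of 6 numbers: dx, dy, dz in shares of 0.6 m (1.0 is 0.6 m), then a rotation vector rx, ry, rz in a scale on which 1.0 is 2 pi rad; each row is the pose to reach, as a shift and turn from the pose commanded when the command began, along the tool's axes at that moment; what a row does not reach only later rows make up. A row lasts 1/8 s, in which the tool goes at most 0.0625 m and 0.188 rad, less where a joint would pass 70% of its speed; a pose out of reach is approached as far as the arm can. OPENING is the finger opening in m, set as the command begins (- or left out keeps the last). The fingers move at their own pace and stop on an object; FORCE is the grip in N (left out, the last holds). Time passes only in rows, so rows that do not move let the fingers close. It prints the time, the measured TCP pose, the force, the opening and the grip force at its end. No shift or turn number may pass 1 either way. Input that does not fit is refused with a message, and nothing moves.
- env.get_state(): the state, without advancing time (a new reading comes with each control period).
- viewer.read_camera(name): name is "scene" or "top" or "wrist"; returns a dict with "image" (480x640x3 uint8, red, green, blue), "K" (3x3 intrinsics, pixels), "D" ([k1, k2, p1, p2, k3] as OpenCV has them; the pictures are not rectified), "R" (3x3) and "t" (3): a world point X has camera coordinates R X + t. Camera axes: x right, y down, z forward; pixel columns grow to the right and rows downward; lengths in m; the calibration is good to about 2 mm. A picture is of the moment at which its call begins. There is no depth.
- env.hand_in(): hands the job in; it is judged then, once.
Trained networks look in a picture, given as the dict that the camera call returned (one of the last four; its "shot" number tells which), for a name from the list of things; names that differ only in an ending like _2 or _b are one class to them, and where a whole thing is asked for, a point or a joint stands for the part that bears it (a point fixed in the world has none). Each returns a list of dicts, best first, with "confidence" (0 to 1); they miss things now and then, are a little off and sometimes report something else, mostly with a low value. They report only what shows in the picture. A call takes as long as a camera call.
- nets.outline_of(label, picture): "region" (480x640 bool, what is visible of it) and "box" ([left, top, right, bottom] in pixels, round what is visible of it).
The state is a dict: "clock": time; "joint_pos": joint angles; "qvel": joint speeds; "tau": joint torques, N m; "tcp_pos": TCP position; "orientation": TCP orientation; "wrist_force": force on the tool from outside, world axes, zero at the start; "ft_torque": the same for the moment, N m; "finger_gap": finger opening in m; "grip_force": force on a finger pad.
Only numpy, scipy, OpenCV 4.12 (cv2) and the standard library are available. Lean on these libraries where they do the work, as an engineer would, in place of code of your own. Each camera call takes 0.05 s, during which the arm holds its last target. There are 200 camera calls.

## Working session

There is one attempt and no reset: what is moved stays moved. The work goes in short steps, Python scripts to look and compute and a shell command to move; the robot and the scene stay as the last step left them, time stands still between calls to the robot, and variables do not carry over. Pictures are saved under pics/ and viewed, at most 14 in all, crops included, and the job is handed in when it is done.

```bash
mkdir -p pics
cat > h.py <<'E'
import numpy as np, cv2
from workcell import env, viewer, nets
def shot(n,f=None):
    p=viewer.read_camera(n)
    if f: cv2.imwrite(f'pics/{f}.png',p['image'][:,:,::-1])
    return p
def ray(p,uv):
    q=cv2.undistortPoints(np.array([[uv]],float),np.array(p['K'],float),np.array(p['D'],float))[0,0]
    R=np.array(p['R']);t=np.array(p['t'])
    return -R.T@t, R.T@np.array([q[0],q[1],1])
def atz(p,uv,z):
    c,d=ray(p,uv); return c+d*(z-c[2])/d[2]
def tri(obs):
    A=np.zeros((3,3));b=np.zeros(3)
    for p,uv in obs:
        c,d=ray(p,uv);d=d/np.linalg.norm(d);M=np.eye(3)-np.outer(d,d);A+=M;b+=M@c
    return np.linalg.solve(A,b)
E
python3 - <<'E'
from h import *
np.set_printoptions(precision=4,suppress=True)
s=env.get_state();print(s['tcp_pos'],s['orientation'],s['clock'])
for n in ['top','scene']:
    p=shot(n,n+'0')
    print(n,'cam',-np.array(p['R']).T@p['t'])
    for l in ['vase','brush_pot','lidded_box','stand_blue','stand_green','stand_yellow','spare_mat','glue_bottle','wax_jar','teapot']:
        for o in nets.outline_of(l,p)[:2]:
            r=o['region'];v,u=np.nonzero(r)
            print(l,round(o['confidence'],2),o['box'],(u.mean(),v.mean()),len(u), atz(p,(u.mean(),v.mean()),0.025))
E
```

```text
[ 0.2173 -0.5318  0.2304] [-0.0009  0.9813  0.1927 -0.0001] 0.0
top cam [0.4416 0.0139 0.9997]
vase 0.61 [259.0, 180.1, 297.8, 220.7] (np.float64(277.65479452054797), np.float64(201.7716894977169)) 1095 [0.6634 0.053  0.025 ]
brush_pot 0.59 [333.8, 263.6, 372.2, 295.4] (np.float64(352.0), np.float64(280.54171180931746)) 923 [ 0.5089 -0.089   0.025 ]
lidded_box 0.68 [422.7, 212.8, 462.0, 246.2] (np.float64(443.10867293625915), np.float64(229.51724137931035)) 957 [ 0.6071 -0.2711  0.025 ]
stand_blue 0.82 [408.9, 211.8, 460.4, 261.8] (np.float64(429.8687106918239), np.float64(238.87657232704402)) 1272 [ 0.5886 -0.2437  0.025 ]
stand_green 0.57 [254.8, 180.7, 309.4, 234.2] (np.float64(282.8029513888889), np.float64(207.86024305555554)) 1152 [0.6512 0.043  0.025 ]
stand_green 0.24 [319.7, 256.8, 377.4, 308.7] (np.float64(347.1135135135135), np.float64(284.8779922779923)) 1295 [ 0.5007 -0.0795  0.025 ]
stand_yellow 0.76 [321.3, 254.0, 375.7, 307.0] (np.float64(347.1344011142061), np.float64(284.8467966573816)) 1436 [ 0.5008 -0.0795  0.025 ]
spare_mat 0.68 [136.7, 264.7, 196.5, 323.3] (np.f
[... 1467 characters left out ...]
6821 0.0538 0.025 ]
stand_yellow 0.75 [276.2, 179.6, 330.2, 221.4] (np.float64(302.73637961335675), np.float64(201.99648506151144)) 1138 [ 0.5277 -0.0746  0.025 ]
spare_mat 0.81 [443.5, 216.2, 505.8, 270.0] (np.float64(473.9807692307692), np.float64(244.83579881656806)) 2704 [0.501  0.2652 0.025 ]
glue_bottle 0.69 [389.9, 170.5, 409.4, 207.6] (np.float64(397.9939393939394), np.float64(189.55151515151516)) 495 [0.4257 0.0906 0.025 ]
teapot 0.77 [420.9, 323.6, 461.9, 373.9] (np.float64(443.6203007518797), np.float64(348.95187969924814)) 1330 [0.7267 0.2687 0.025 ]
teapot 0.68 [389.9, 171.5, 409.2, 208.3] (np.float64(397.8489795918367), np.float64(189.87551020408162)) 490 [0.4266 0.0906 0.025 ]
```

```bash
python3 -c "
import cv2
a=cv2.imread('pics/top0.png')[120:345,110:490];b=cv2.imread('pics/scene0.png')[130:390,150:530]
cv2.imwrite('pics/top0c.png',cv2.resize(a,None,fx=2.1,fy=2.1,interpolation=2));cv2.imwrite('pics/scene0c.png',cv2.resize(b,None,fx=2.1,fy=2.1,interpolation=2))"
```

```text
(no output)
```

View pics/top0c.png

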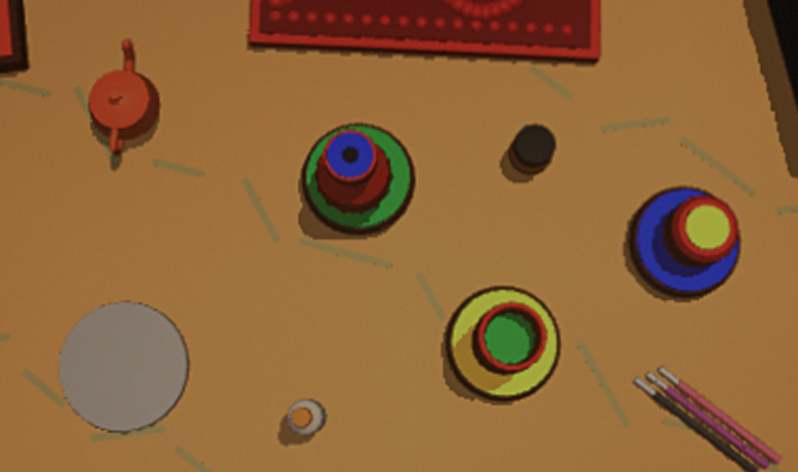

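View pics/scene0c.png

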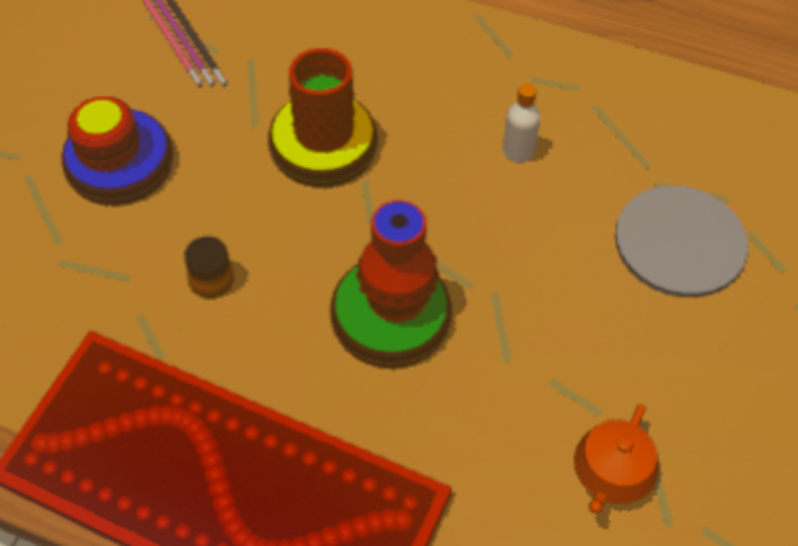

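The top crop shows the vase on the green stand (357,178), the brush pot on yellow (503,343), the box on blue (685,242) and the mat empty at (124,366). The glue bottle is at (306,417), the wax jar at (532,148) and the teapot at (124,97). The scene crop agrees with this. Next I'll measure positions by fitting circles to the colours in both views.

```bash
cat >> h.py <<'E'
from scipy.optimize import least_squares
HUE={'blue':(105,130),'green':(45,75),'yellow':(22,34)}
def comps(p,col,minarea=60):
    h=cv2.cvtColor(p['image'],cv2.COLOR_RGB2HSV)
    lo,hi=HUE[col]; m=cv2.inRange(h,(lo,150 if col!='yellow' else 195,40),(hi,255,255))
    n,l,s,c=cv2.connectedComponentsWithStats(m)
    return [(s[i,4],c[i],l==i) for i in np.argsort(-s[:,4]) if i and s[i,4]>=minarea]
def hull(mask):
    v,u=np.nonzero(mask); return cv2.convexHull(np.c_[u,v].astype(np.float32))[:,0]
def circ(ps,z,r=None):
    "ps: list of (picture,hull points); one circle at height z (None: free) seen by all"
    obs=[(ray(p,u)) for p,h in ps for u in h]
    C=np.array([o[0] for o in obs]);D=np.array([o[1] for o in obs])
    def f(x):
        zz=z if z is not None else x[3]
        X=C+D*((zz-C[:,2])/D[:,2])[:,None]
        return np.hypot(X[:,0]-x[0],X[:,1]-x[1])-(r or x[2])
    X0=(C+D*((0.03-C[:,2])/D[:,2])[:,None]).mean(0)
    s=least_squares(f,[X0[0],X0[1],r or .04]+([0.03] if z is None else []),loss='soft_l1',f_scale=.001)
    return s.x,np.median(abs(f(s.x)))
E
python3 - <<'E'
from h import *
np.set_printoptions(precision=4,suppress=True)
P=[shot('top'),shot('scene')]
for c in HUE:
    for p in P:
        for a,ce,m in comps(p,c)[:4]: print(c,p['shot'],a,ce,atz(p,ce,.025)[:2])
L=[('stand_blue','blue',(.59,-.24),.06),('stand_green','green',(.65,.043),.06),('stand_yellow','yellow',(.5,-.08),.06)]
for n,c,_,_ in L:
    ps=[(p,hull(comps(p,c)[0][2])) for p in P]
    print(n,circ(ps,None),[circ([q],.025) for q in ps])
ps=[]
for p in P: ps.append((p,hull(nets.outline_of('spare_mat',p)[0]['region'])))
print('mat',circ(ps,None),[circ([q],.01) for q in ps])
for n,c in [('vase','blue'),('box','yellow')]:
    ps=[(p,hull(comps(p,c)[1][2])) for p in P]
    print(n,circ(ps,None))
# pot: red ring in top view
p=P[0];m=nets.outline_of('brush_pot',p)[0]['region'];print('pot silhouettes',hull(m).min(0),hull(m).max(0))
g=[comps(q,'green')[1][2] for q in P]
print('pot green',[atz(q,np.argwhere(k).mean(0)[::-1],.109 if i else .035) for i,(q,k) in enumerate(zip(P,g))])
E
```

```text
blue 3 863 [431.0962 237.9038] [ 0.5905 -0.2462]
blue 3 297 [276.1246 193.3805] [0.6802 0.056 ]
blue 4 519 [208.1156 205.8266] [ 0.6073 -0.2448]
blue 4 261 [339.5211 235.0613] [0.5753 0.0227]
green 3 714 [284.1078 206.3053] [0.6543 0.0404]
green 3 438 [352.1941 280.6279] [ 0.5087 -0.0894]
green 4 922 [332.6453 282.0857] [0.6765 0.0494]
green 4 67 [302.7761 168.8358] [ 0.4466 -0.1102]
yellow 4 7347 [45.3659 38.6554] [ 0.2783 -0.9192]
yellow 4 4983 [558.3865  21.6532] [-0.2904  0.3054]
yellow 4 731 [301.8646 197.4364] [ 0.5177 -0.0809]
yellow 4 261 [196.7548 185.2299] [ 0.5688 -0.293 ]
stand_blue (array([ 0.5982, -0.2579,  0.0475,  0.0272]), np.float64(0.00020766851270904302)) [(array([ 0.5987, -0.2588,  0.0478]), np.float64(0.00026767462470999454)), (array([ 0.5968, -0.2589,  0.0474]), np.float64(0.00014001239106499475))]
stand_green (array([0.6598, 0.0482, 0.0473, 0.0268]), np.float64(0.0003528423831734226)) [(array([0.6603, 0.048 , 0.0477]), np.float64(0.00029156855489684275)), (array([0.659, 0.048, 0.047]), np.float64(0.0002531238475425787))]Traceback (most recent call last):
  File "<stdin>", line 9, in <module>
IndexError: list index out of range
```

Units first: shifts go in shares of 0.6 m and turns go in shares of 2 pi rad. So -0.1 m / 0.6 = -0.1667, -0.08 m / 0.6 = -0.1333, -1.183 rad / 6.2832 = -0.1883.

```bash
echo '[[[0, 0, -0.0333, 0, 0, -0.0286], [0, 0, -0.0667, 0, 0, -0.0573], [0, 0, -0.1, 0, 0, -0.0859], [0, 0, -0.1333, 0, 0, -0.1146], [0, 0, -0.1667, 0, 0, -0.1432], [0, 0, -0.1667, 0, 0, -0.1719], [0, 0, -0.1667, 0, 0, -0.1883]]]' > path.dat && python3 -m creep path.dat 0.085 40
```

```text
refused: ROWS must be a list of rows, each a list of 6 numbers. Nothing was moved.
```

The call was refused and nothing moved: it wants a list of rows, each a list of 6 numbers. Same move again in that form.

```bash
echo '[[0, 0, -0.0333, 0, 0, -0.0286], [0, 0, -0.0667, 0, 0, -0.0573], [0, 0, -0.1, 0, 0, -0.0859], [0, 0, -0.1333, 0, 0, -0.1146], [0, 0, -0.1667, 0, 0, -0.1432], [0, 0, -0.1667, 0, 0, -0.1719], [0, 0, -0.1667, 0, 0, -0.1883]]' > path.dat && python3 -m creep path.dat 0.085 40
```

```text
clock: 2.08
tcp_pos: [0.2175, -0.5326, 0.3317]
orientation: [0.0, 0.706, 0.709, -0.0]
wrist_force: [-1.1, 0.4, -0.3]
finger_gap: 0.0848
grip_force: 0.0
```

```bash
sed -i "s/,150 if col!='yellow' else 195,40/,150,40/; s/'yellow':(22,34)/'yellow':(25,36)/" h.py
python3 - <<'E'
from h import *
np.set_printoptions(precision=4,suppress=True)
P=[shot('top'),shot('scene')]
def near(p,c,xy,z,k=0):
    return [m for a,ce,m in comps(p,c) if np.hypot(*(atz(p,ce,z)[:2]-xy))<.03][0]
def go(n,c,xy,z):
    ps=[(p,hull(near(p,c,xy,z))) for p in P]; print(n,circ(ps,None),[circ([q],z)[0] for q in ps])
go('yellow','yellow',(.5,-.085),.025); go('vase','blue',(.655,.048),.137); go('box','yellow',(.6,-.26),.071)
ps=[(p,hull(nets.outline_of('spare_mat',p)[0]['region'])) for p in P]
print('mat',circ(ps,None),[circ([q],.01) for q in ps])
# pot: red pixels + green inside, fit cylinder silhouettes
ps=[]
H=[]
for p in P:
    h=cv2.cvtColor(p['image'],cv2.COLOR_RGB2HSV); red=((h[...,0]<10)|(h[...,0]>170))&(h[...,1]>150)&(h[...,2]>30)
    u0=cv2.projectPoints(np.array([[.5,-.085,.07]]),cv2.Rodrigues(np.array(p['R']))[0],np.array(p['t']),np.array(p['K']),np.array(p['D']))[0][0,0]
    v,u=np.mgrid[:480,:640]; m=red&(np.hypot(u-u0[0],v-u0[1])<45); H.append(hull(m))
    print('pot',m.sum(),u0,H[-1].min(0),H[-1].max(0))
a=np.linspace(0,6.283,72,endpoint=False)
def box(p,x):
    X=np.concatenate([np.c_[x[0]+.029*np.cos(a),x[1]+.029*np.sin(a),0*a+x[2]+k] for k in (0,.084)])
    q=cv2.projectPoints(X,cv2.Rodrigues(np.array(p['R']))[0],np.array(p['t']),np.array(p['K']),np.array(p['D']))[0][:,0]
    return np.r_[q.min(0),q.max(0)]
s=least_squares(lambda x:np.concatenate([box(p,x)-np.r_[h.min(0)-.5,h.max(0)+.5] for p,h in zip(P,H)]),[.5,-.085,.025],loss='soft_l1',x_scale=.01,diff_step=1e-3)
print('pot',s.x,s.fun)
E
```

```text
yellow (array([ 0.5048, -0.0845,  0.0482,  0.0265]), np.float64(0.00021344173516622128)) [array([ 0.5049, -0.0846,  0.0482]), array([ 0.5036, -0.0851,  0.0483])]
vase (array([0.6522, 0.0511, 0.0178, 0.1399]), np.float64(0.00016008486494496245)) [array([0.6529, 0.0511, 0.018 ]), array([0.6502, 0.0505, 0.0178])]
box (array([ 0.6021, -0.263 ,  0.0192,  0.0743]), np.float64(0.00014063264312732734)) [array([ 0.6027, -0.2642,  0.0192]), array([ 0.5997, -0.2648,  0.0193])]
mat (array([ 0.4266,  0.2221,  0.1017, -0.0777]), np.float64(0.01642844802277752)) [(array([0.4395, 0.0963, 0.0172]), np.float64(0.000261794460817635)), (array([0.4887, 0.2652, 0.0622]), np.float64(0.0008748430734074435))]
pot 346 [352.4592 283.721 ] [324. 257.] [374. 309.]
pot 132 [302.7052 175.724 ] [288. 153.] [316. 174.]
pot [ 0.5047 -0.0791  0.0901] [ 10.5539   2.4839  -1.2506 -12.7687  -1.1163 -23.8465   2.7585   8.2705]
```

Scaled: 0.39 m / 0.6 = 0.65, 0.35 m / 0.6 = 0.5833.

```bash
echo '[[0.0833, 0.0533, 0, 0, 0, 0], [0.1667, 0.1067, 0, 0, 0, 0], [0.25, 0.16, 0, 0, 0, 0], [0.3333, 0.2133, 0, 0, 0, 0], [0.4167, 0.2667, 0, 0, 0, 0], [0.5, 0.32, 0, 0, 0, 0], [0.5833, 0.3733, 0.0333, 0, 0, 0], [0.65, 0.4167, 0.05, 0, 0, 0]]' > path.dat && python3 -m creep path.dat
echo '[[0.05, 0.0333, 0.0167, 0, 0, 0], [0.095, 0.0617, 0.05, 0, 0, 0], [0.095, 0.0617, 0.05, 0, 0, 0]]' > path.dat && python3 -m creep path.dat
python3 - <<'E'
from h import *
np.set_printoptions(precision=4,suppress=True)
p=shot('wrist','w1');print(-np.array(p['R']).T@p['t'],np.array(p['R']))
q=shot('scene')
for l in ['brush_pot','stand_yellow','lidded_box','vase']:
  for o in nets.outline_of(l,p)[:1]+nets.outline_of(l,q)[:1]: print(l,round(o['confidence'],2),o['box'])
for o in nets.outline_of('spare_mat',q)[:1]: print(circ([(q,hull(o['region']))],.01))
E
```

```text
clock: 3.28
tcp_pos: [0.4681, -0.1402, 0.3007]
orientation: [-0.0, 0.707, 0.707, -0.0]
wrist_force: [0.7, 0.4, 0.2]
finger_gap: 0.0854
grip_force: 0.0
clock: 3.65
tcp_pos: [0.5042, -0.0834, 0.2696]
orientation: [-0.001, 0.706, 0.708, -0.001]
wrist_force: [-0.2, 0.1, -0.6]
finger_gap: 0.0851
grip_force: 0.0
[ 0.5041 -0.0119  0.4119] [[ 1.      0.0021 -0.004 ]
 [ 0.0031 -0.959   0.2835]
 [-0.0032 -0.2835 -0.959 ]]
brush_pot 0.71 [278.7, 164.7, 358.0, 255.8]
brush_pot 0.8 [286.5, 156.0, 318.6, 202.1]
stand_yellow 0.59 [262.1, 139.0, 373.5, 238.6]
stand_yellow 0.67 [275.2, 179.2, 330.5, 222.3]
lidded_box 0.92 [185.0, 177.0, 217.8, 210.3]
vase 0.89 [463.0, 0.0, 592.2, 83.0]
vase 0.69 [320.3, 227.3, 359.8, 281.3]
(array([0.4876, 0.2657, 0.0611]), np.float64(0.0009037379490484249))
```

View pics/w1.png

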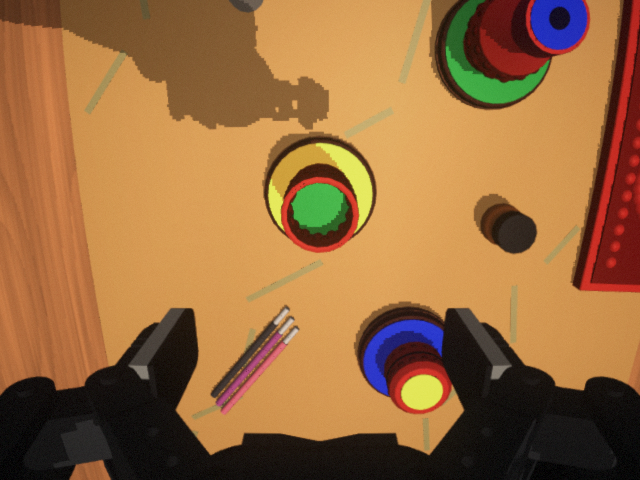

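The wrist picture shows the pot's bright red rim centred near (320,214) on the yellow felt. I'll fit the rim circle.

Run:
```python
from h import *
np.set_printoptions(precision=4,suppress=True)
p=shot('wrist');t=shot('top');q=shot('scene')
def rim(p,c,r):
    h=cv2.cvtColor(p['image'],cv2.COLOR_RGB2HSV); v,u=np.mgrid[:480,:640]
    m=((h[...,0]<8)|(h[...,0]>172))&(h[...,1]>150)&(h[...,2]>150)&(np.hypot(u-c[0],v-c[1])<r)
    return hull(m),m.sum()
for n,pp,c,r in [('w',p,(320,214),48),('s',q,(304,164),24),('t',t,(353,281),24)]:
    h,k=rim(pp,c,r); print(n,k,h.min(0),h.max(0),circ([(pp,h)],.109),circ([(pp,h)],.111))
    if n=='w': w=h
    if n=='s': print('ws',circ([(p,w),(pp,h)],None))
print('yellow',circ([(p,hull(comps(p,'yellow')[0][2]))],.025))
print(env.get_state()['tcp_pos'])
```

```text
w 1206 [281. 173.] [356. 248.] (array([ 0.503 , -0.0845,  0.0281]), np.float64(9.171150716195259e-05)) (array([ 0.503 , -0.0841,  0.0279]), np.float64(9.108927673012746e-05))
s 3 [309. 155.] [315. 167.] (array([-62.8275,  68.5291,  93.3522]), np.float64(0.0007289525975409106)) (array([-119.4504,  129.8807,  176.8404]), np.float64(0.0007287414170491502))
ws (array([ 0.503 , -0.0855,  0.0285,  0.105 ]), np.float64(0.0001042675362888136))
t 41 [339. 265.] [352. 295.] (array([ 0.5047, -0.083 ,  0.0268]), np.float64(0.00016390955586349266)) (array([ 0.5045, -0.0828,  0.0267]), np.float64(0.000163742896286026))
yellow (array([ 0.5041, -0.0857,  0.047 ]), np.float64(0.0001678574054146051))
[ 0.5044 -0.0855  0.2714]
```

Scaled: 0.219 m / 0.6 = 0.365, -0.001 m / 0.6 = -0.0017.

```bash
echo '[[0.0017, -0.0017, 0.0833, 0, 0, 0], [0.0017, -0.0017, 0.1667, 0, 0, 0], [0.0017, -0.0017, 0.25, 0, 0, 0], [0.0017, -0.0017, 0.3, 0, 0, 0], [0.0017, -0.0017, 0.3417, 0, 0, 0], [0.0017, -0.0017, 0.365, 0, 0, 0], [0.0017, -0.0017, 0.365, 0, 0, 0]]' > path.dat && python3 -m creep path.dat 0.085 40
echo '[[0, 0, 0, 0, 0, 0], [0, 0, 0, 0, 0, 0], [0, 0, 0, 0, 0, 0], [0, 0, 0, 0, 0, 0], [0, 0, 0, 0, 0, 0], [0, 0, 0, 0, 0, 0]]' > path.dat && python3 -m creep path.dat 0.0 40
```

```text
clock: 5.22
tcp_pos: [0.5028, -0.0842, 0.0516]
orientation: [-0.001, 0.707, 0.707, -0.0]
wrist_force: [1.2, -0.4, -0.0]
finger_gap: 0.0845
grip_force: 0.0
clock: 5.98
tcp_pos: [0.5044, -0.0847, 0.0538]
orientation: [0.001, 0.707, 0.707, 0.001]
wrist_force: [-0.8, -0.1, 6.8]
finger_gap: 0.0578
grip_force: 43.0
```

Scaled: -0.14 m / 0.6 = -0.2333, -0.01 m / 0.6 = -0.0167.

```bash
echo '[[0, 0, -0.0167, 0, 0, 0], [0, 0, -0.05, 0, 0, 0], [0, 0, -0.1, 0, 0, 0], [0, 0, -0.1667, 0, 0, 0], [0, 0, -0.2167, 0, 0, 0], [0, 0, -0.2333, 0, 0, 0], [0, 0, -0.2333, 0, 0, 0]]' > path.dat && python3 -m creep path.dat
echo '[[0.0417, 0, 0, 0, 0, 0], [0.1167, -0.0067, 0, 0, 0, 0], [0.2, -0.0133, 0, 0, 0, 0], [0.2833, -0.02, 0, 0, 0, 0], [0.3667, -0.0275, 0, 0, 0, 0], [0.45, -0.0275, 0, 0, 0, 0], [0.525, -0.0275, 0, 0, 0, 0], [0.5667, -0.0275, 0, 0, 0, 0]]' > path.dat && python3 -m creep path.dat
echo '[[0.015, 0, 0.0333, 0, 0, 0], [0.015, 0, 0.1, 0, 0, 0], [0.015, 0, 0.1667, 0, 0, 0], [0.015, 0, 0.2167, 0, 0, 0], [0.015, 0, 0.2333, 0, 0, 0], [0.015, 0, 0.2417, 0, 0, 0], [0.015, 0, 0.2417, 0, 0, 0]]' > path.dat && python3 -m creep path.dat
python3 - <<'E'
from h import *
p=shot('wrist','w2');s=shot('scene','s2')
E
```

```text
clock: 6.85
tcp_pos: [0.5035, -0.0844, 0.1924]
orientation: [0.0, 0.707, 0.707, 0.0]
wrist_force: [-0.5, 0.5, -2.9]
finger_gap: 0.0577
grip_force: 43.6
clock: 7.85
tcp_pos: [0.4855, 0.2575, 0.19]
orientation: [-0.001, 0.706, 0.708, -0.001]
wrist_force: [0.7, -0.9, -2.7]
finger_gap: 0.0578
grip_force: 43.6
clock: 8.72
tcp_pos: [0.4874, 0.2648, 0.0477]
orientation: [0.0, 0.707, 0.707, 0.0]
wrist_force: [-0.2, -0.4, -2.9]
finger_gap: 0.0578
grip_force: 43.7
```

View pics/w2.png

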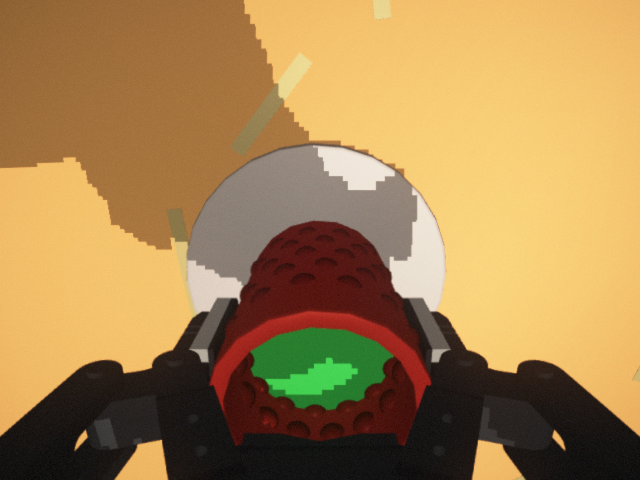

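The pot (rim near (320,370)) is held over the middle of the grey mat. I'll lower it until it touches.

Scaled: 0.0075 m / 0.6 = 0.0125, 0.006 m / 0.6 = 0.01.

```bash
echo '[[0, 0, 0.005, 0, 0, 0], [0, 0, 0.01, 0, 0, 0], [0, 0, 0.0125, 0, 0, 0], [0, 0, 0.0125, 0, 0, 0]]' > path.dat && python3 -m creep path.dat
echo '[[0, 0, 0.0025, 0, 0, 0], [0, 0, 0.0025, 0, 0, 0]]' > path.dat && python3 -m creep path.dat
```

```text
clock: 9.32
tcp_pos: [0.4868, 0.2646, 0.0396]
orientation: [-0.0, 0.707, 0.707, -0.0]
wrist_force: [-0.5, 0.6, -2.3]
finger_gap: 0.0579
grip_force: 43.7
clock: 9.57
tcp_pos: [0.4871, 0.2647, 0.0388]
orientation: [0.0, 0.707, 0.707, 0.0]
wrist_force: [-2.4, 0.2, 2.8]
finger_gap: 0.0579
grip_force: 44.0
```

Scaled: -0.14 m / 0.6 = -0.2333, -0.09 m / 0.6 = -0.15.

```bash
echo '[[0, 0, 0, 0, 0, 0], [0, 0, 0, 0, 0, 0], [0, 0, 0, 0, 0, 0], [0, 0, 0, 0, 0, 0], [0, 0, -0.0167, 0, 0, 0], [0, 0, -0.0667, 0, 0, 0], [0, 0, -0.15, 0, 0, 0], [0, 0, -0.2333, 0, 0, 0]]' > path.dat && python3 -m creep path.dat 0.085
echo '[[-0.0167, 0.0033, -0.0833, 0, 0, 0], [-0.0833, 0.0167, -0.15, 0, 0, 0], [-0.1833, 0.0383, -0.15, 0, 0, 0], [-0.2833, 0.0617, -0.15, 0, 0, 0], [-0.3833, 0.0833, -0.15, 0, 0, 0], [-0.4833, 0.105, -0.15, 0, 0, 0], [-0.5833, 0.1267, -0.15, 0, 0, 0], [-0.6833, 0.1483, -0.15, 0, 0, 0]]' > path.dat && python3 -m creep path.dat
echo '[[-0.1, 0.0217, 0, 0, 0, 0], [-0.1833, 0.04, 0, 0, 0, 0], [-0.1967, 0.0433, 0, 0, 0, 0], [-0.1967, 0.0433, 0, 0, 0, 0]]' > path.dat && python3 -m creep path.dat
python3 - <<'E'
from h import *
np.set_printoptions(precision=4,suppress=True)
p=shot('wrist','w3');q=shot('scene','s3');t=shot('top');print(env.get_state()['tcp_pos'])
for pp in (p,):
    cs=[(a,ce,m) for a,ce,m in comps(pp,'yellow')]
    for a,ce,m in cs[:4]: print(a,ce,circ([(pp,hull(m))],.071),circ([(pp,hull(m))],.025))
    m=comps(pp,'blue')[0]; print(m[:2],circ([(pp,hull(m[2]))],.025))
for o in nets.outline_of('brush_pot',q)[:1]+nets.outline_of('spare_mat',q)[:1]: print(o['confidence'],o['box'])
E
```

```text
clock: 10.58
tcp_pos: [0.4867, 0.2645, 0.1802]
orientation: [0.0, 0.707, 0.707, 0.0]
wrist_force: [0.6, 0.1, 0.4]
finger_gap: 0.0842
grip_force: 0.0
clock: 11.58
tcp_pos: [0.5761, -0.1474, 0.2693]
orientation: [0.001, 0.707, 0.707, 0.0]
wrist_force: [1.4, 0.3, -0.4]
finger_gap: 0.0849
grip_force: 0.0
clock: 12.08
tcp_pos: [0.6017, -0.2635, 0.2683]
orientation: [-0.0, 0.707, 0.707, 0.0]
wrist_force: [-0.2, 1.2, 0.8]
finger_gap: 0.0852
grip_force: 0.0
[ 0.6019 -0.2617  0.269 ]
362 [243.2376   5.7017] (array([ 0.5431, -0.1118,  0.0121]), np.float64(0.0006056579005772299)) (array([ 0.5352, -0.1009,  0.0137]), np.float64(0.0006842691439756026))
(np.int32(3949), array([310.0937, 172.6222])) (array([ 0.5966, -0.2605,  0.0478]), np.float64(7.17389869908519e-05))
0.73 [459.6, 206.5, 501.5, 254.3]
0.8 [443.3, 219.1, 508.9, 270.8]
```

View pics/s3.png

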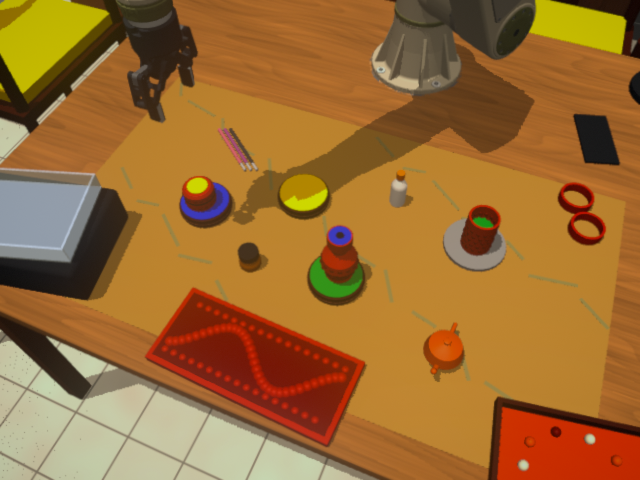

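The scene picture shows the pot upright on the mat at (482,230) and the box still on blue at (200,190). I'll grasp the box now.

Scaled: 0.237 m / 0.6 = 0.395, -0.001 m / 0.6 = -0.0017.

```bash
echo '[[-0.0017, -0.0017, 0.0833, 0, 0, 0], [-0.0017, -0.0017, 0.1667, 0, 0, 0], [-0.0017, -0.0017, 0.25, 0, 0, 0], [-0.0017, -0.0017, 0.3167, 0, 0, 0], [-0.0017, -0.0017, 0.3667, 0, 0, 0], [-0.0017, -0.0017, 0.395, 0, 0, 0], [-0.0017, -0.0017, 0.395, 0, 0, 0]]' > path.dat && python3 -m creep path.dat 0.085 40
echo '[[0, 0, 0, 0, 0, 0], [0, 0, 0, 0, 0, 0], [0, 0, 0, 0, 0, 0], [0, 0, 0, 0, 0, 0], [0, 0, 0, 0, 0, 0]]' > path.dat && python3 -m creep path.dat 0.0 40
python3 -c "
from h import *
shot('wrist','w4')"
```

```text
clock: 13.2
tcp_pos: [0.6004, -0.2634, 0.0306]
orientation: [-0.001, 0.707, 0.707, -0.0]
wrist_force: [-0.4, -0.2, 1.0]
finger_gap: 0.0851
grip_force: 0.0
clock: 13.82
tcp_pos: [0.6023, -0.265, 0.0336]
orientation: [0.002, 0.707, 0.707, 0.001]
wrist_force: [0.1, 0.9, 6.7]
finger_gap: 0.0609
grip_force: 44.5
```

View pics/w4.png

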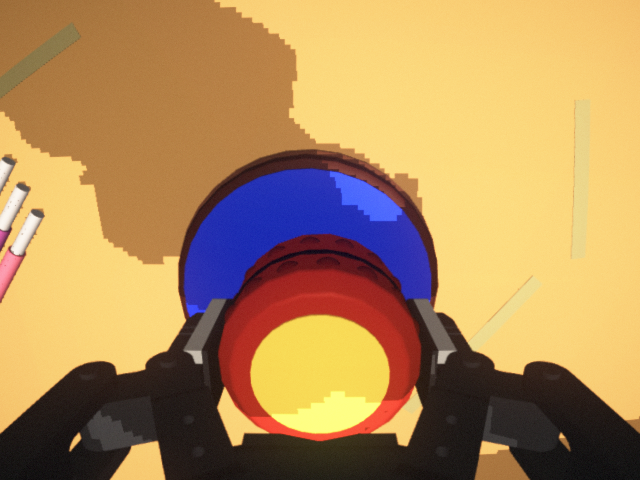

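The box is gripped at (320,360) and squarely held. I'm carrying it to the yellow stand.

Scaled: -0.08 m / 0.6 = -0.1333, -0.06 m / 0.6 = -0.1.

```bash
echo '[[0, 0, -0.0167, 0, 0, 0], [0, 0, -0.05, 0, 0, 0], [0, 0, -0.1, 0, 0, 0], [0, 0, -0.1333, 0, 0, 0], [0, 0, -0.1333, 0, 0, 0]]' > path.dat && python3 -m creep path.dat
echo '[[0.0333, -0.0183, 0, 0, 0, 0], [0.1, -0.0533, 0, 0, 0, 0], [0.1667, -0.09, 0, 0, 0, 0], [0.2333, -0.1267, 0, 0, 0, 0], [0.2833, -0.1533, 0, 0, 0, 0], [0.2983, -0.1608, 0, 0, 0, 0], [0.2983, -0.1608, 0, 0, 0, 0], [0.2983, -0.1608, 0.0167, 0, 0, 0]]' > path.dat && python3 -m creep path.dat
echo '[[0, 0, 0.05, 0, 0, 0], [0, 0, 0.0917, 0, 0, 0], [0, 0, 0.1083, 0, 0, 0], [0, 0, 0.1133, 0, 0, 0], [0, 0, 0.1133, 0, 0, 0]]' > path.dat && python3 -m creep path.dat
python3 -c "
from h import *
shot('wrist','w5')"
```

```text
clock: 14.5
tcp_pos: [0.6021, -0.2651, 0.1135]
orientation: [0.002, 0.707, 0.707, 0.0]
wrist_force: [-0.7, -0.4, -2.2]
finger_gap: 0.0604
grip_force: 44.3
clock: 15.5
tcp_pos: [0.506, -0.0866, 0.1015]
orientation: [0.001, 0.707, 0.707, 0.0]
wrist_force: [-0.2, -0.4, -2.3]
finger_gap: 0.0606
grip_force: 44.3
clock: 16.12
tcp_pos: [0.505, -0.0861, 0.0337]
orientation: [0.0, 0.707, 0.707, 0.0]
wrist_force: [1.4, 0.2, -3.2]
finger_gap: 0.0609
grip_force: 44.3
```

View pics/w5.png

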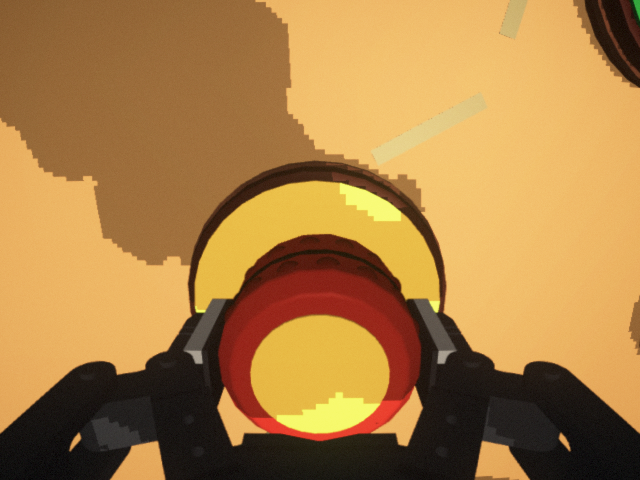

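The box hangs just above the centred yellow felt (318,280). I'll lower it by touch.

Scaled: 0.001 m / 0.6 = 0.0017.

```bash
echo '[[0, 0, 0.0017, 0, 0, 0], [0, 0, 0.0017, 0, 0, 0]]' > path.dat && python3 -m creep path.dat; echo '[[0, 0, 0.0017, 0, 0, 0], [0, 0, 0.0017, 0, 0, 0]]' > path.dat && python3 -m creep path.dat
```

```text
clock: 16.42
tcp_pos: [0.5054, -0.086, 0.0335]
orientation: [0.001, 0.707, 0.707, 0.0]
wrist_force: [-2.3, -0.6, 6.6]
finger_gap: 0.0609
grip_force: 45.1
clock: 16.68
tcp_pos: [0.5053, -0.086, 0.0335]
orientation: [0.001, 0.707, 0.707, 0.0]
wrist_force: [-4.9, 0.3, 14.7]
finger_gap: 0.0609
grip_force: 46.0
```

Scaled: -0.14 m / 0.6 = -0.2333, -0.09 m / 0.6 = -0.15.

```bash
echo '[[0, 0, -0.0017, 0, 0, 0], [0, 0, -0.0017, 0, 0, 0], [0, 0, -0.0017, 0, 0, 0], [0, 0, -0.0017, 0, 0, 0], [0, 0, -0.0167, 0, 0, 0], [0, 0, -0.0667, 0, 0, 0], [0, 0, -0.15, 0, 0, 0], [0, 0, -0.2333, 0, 0, 0]]' > path.dat && python3 -m creep path.dat 0.085
echo '[[0, 0, -0.0833, 0, 0, 0], [0.0167, 0.0183, -0.1583, 0, 0, 0], [0.0833, 0.0883, -0.1583, 0, 0, 0], [0.15, 0.16, -0.1583, 0, 0, 0], [0.2083, 0.2233, -0.1583, 0, 0, 0], [0.2283, 0.245, -0.1583, 0, 0, 0], [0.2283, 0.245, -0.1583, 0, 0, 0]]' > path.dat && python3 -m creep path.dat
python3 - <<'E'
from h import *
np.set_printoptions(precision=4,suppress=True)
p=shot('wrist','w6');q=shot('scene');t=shot('top');print(env.get_state()['tcp_pos'])
for a,ce,m in comps(p,'blue')[:3]: print(a,ce,[circ([(p,hull(m))],z) for z in (.137,.139)])
for pp in (q,t):
  for a,ce,m in comps(pp,'yellow',100): 
    if np.hypot(*(atz(pp,ce,.07)[:2]-(.505,-.086)))<.03: print('yellow',a,circ([(pp,hull(m))],.025),circ([(pp,hull(m))],.071))
E
```

```text
clock: 17.68
tcp_pos: [0.5041, -0.0852, 0.1731]
orientation: [-0.0, 0.707, 0.707, -0.0]
wrist_force: [0.5, -0.7, -0.1]
finger_gap: 0.085
grip_force: 0.0
clock: 18.55
tcp_pos: [0.6519, 0.0528, 0.2658]
orientation: [-0.0, 0.706, 0.708, -0.0]
wrist_force: [-0.1, -0.9, -0.3]
finger_gap: 0.0854
grip_force: 0.0
[0.6508 0.0511 0.2666]
2148 [319.6508 229.3366] [(array([0.6512, 0.0492, 0.0187]), np.float64(4.622687436650966e-05)), (array([0.6512, 0.0498, 0.0186]), np.float64(4.5885968813632466e-05))]
140 [272.4429 431.9143] [(array([ 0.6132, -0.1409,  0.0279]), np.float64(0.0001270584005948934)), (array([ 0.6135, -0.1389,  0.0277]), np.float64(0.00012660374652265563))]
yellow 243 (array([ 0.4671, -0.1044,  0.0205]), np.float64(0.00021026188302008565)) (array([ 0.5036, -0.0863,  0.0194]), np.float64(0.00019926068511989803))
yellow 861 (array([ 0.5048, -0.0844,  0.0483]), np.float64(0.00011570316085992433)) (array([ 0.5018, -0.0798,  0.046 ]), np.float64(0.00011031216574856895))
yellow 359 (array([ 0.5096, -0.0906,  0.0202]), np.float64(5.189240471166652e-05)) (array([ 0.5064, -0.0856,  0.0193]), np.float64(4.945482006508614e-05))
```

View pics/w6.png

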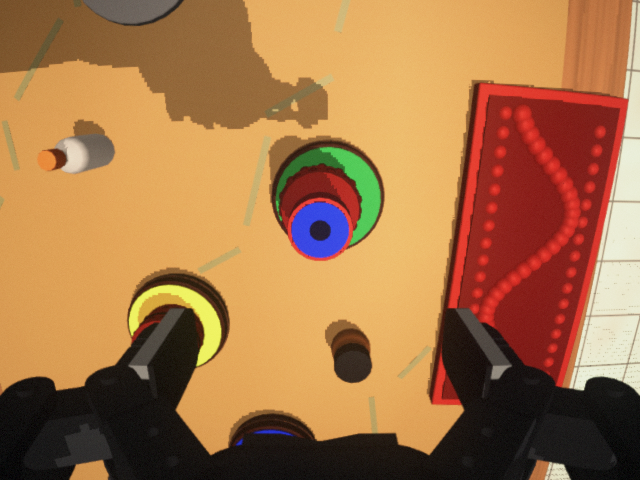

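The vase's blue mouth shows at (320,229), and the box stands on the yellow felt (178,322). Both match the fits, so I'll grasp the vase by its mouth band.

Scaled: 0.1625 m / 0.6 = 0.2708, 0.15 m / 0.6 = 0.25.

```bash
echo '[[-0.0017, 0, 0.0667, 0, 0, 0], [-0.0017, 0, 0.1333, 0, 0, 0], [-0.0017, 0, 0.2, 0, 0, 0], [-0.0017, 0, 0.25, 0, 0, 0], [-0.0017, 0, 0.2708, 0, 0, 0], [-0.0017, 0, 0.2708, 0, 0, 0]]' > path.dat && python3 -m creep path.dat 0.085 40
echo '[[0, 0, 0, 0, 0, 0], [0, 0, 0, 0, 0, 0], [0, 0, 0, 0, 0, 0], [0, 0, 0, 0, 0, 0], [0, 0, 0, 0, 0, 0], [0, 0, 0, 0, 0, 0], [0, 0, 0, 0, 0, 0]]' > path.dat && python3 -m creep path.dat 0.0 40
python3 -c "
from h import *
shot('wrist','w7')"
```

```text
clock: 19.45
tcp_pos: [0.6508, 0.05, 0.1038]
orientation: [-0.0, 0.707, 0.707, -0.0]
wrist_force: [0.7, -0.6, 0.3]
finger_gap: 0.0849
grip_force: 0.0
clock: 20.32
tcp_pos: [0.6523, 0.0506, 0.1053]
orientation: [0.001, 0.707, 0.707, 0.001]
wrist_force: [-1.2, -0.5, 5.5]
finger_gap: 0.0429
grip_force: 41.3
```

View pics/w7.png

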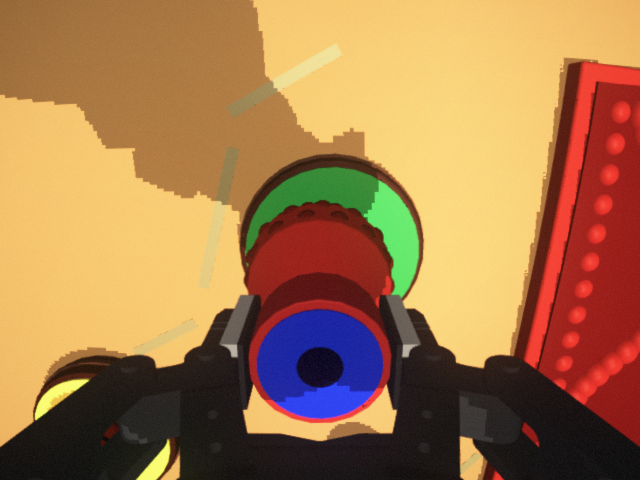

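The vase is held by its mouth band at (320,362). I'll lift it and carry it gently.

Scaled: -0.08 m / 0.6 = -0.1333, -0.025 m / 0.6 = -0.0417.

```bash
echo '[[0, 0, -0.0167, 0, 0, 0], [0, 0, -0.0417, 0, 0, 0], [0, 0, -0.075, 0, 0, 0], [0, 0, -0.1083, 0, 0, 0], [0, 0, -0.125, 0, 0, 0], [0, 0, -0.1333, 0, 0, 0], [-0.0083, 0, -0.1333, 0, 0, 0], [-0.025, 0, -0.1333, 0, 0, 0]]' > path.dat && python3 -m creep path.dat
echo '[[-0.0333, -0.0067, 0, 0, 0, 0], [-0.075, -0.0167, 0, 0, 0, 0], [-0.125, -0.0267, 0, 0, 0, 0], [-0.175, -0.0367, 0, 0, 0, 0], [-0.225, -0.0467, 0, 0, 0, 0], [-0.275, -0.0567, 0, 0, 0, 0], [-0.325, -0.0667, 0, 0, 0, 0], [-0.375, -0.0767, 0, 0, 0, 0]]' > path.dat && python3 -m creep path.dat
echo '[[-0.0417, -0.0067, 0, 0, 0, 0], [-0.075, -0.0127, 0, 0, 0, 0], [-0.1, -0.0127, 0, 0, 0, 0], [-0.1117, -0.0127, 0, 0, 0, 0], [-0.115, -0.0127, 0.0167, 0, 0, 0], [-0.115, -0.0127, 0.05, 0, 0, 0], [-0.115, -0.0127, 0.075, 0, 0, 0], [-0.115, -0.0127, 0.0917, 0, 0, 0]]' > path.dat && python3 -m creep path.dat
python3 - <<'E'
from h import *
np.set_printoptions(precision=4,suppress=True)
p=shot('wrist','w8')
print(env.get_state()['tcp_pos'])
q=shot('scene','s8')
E
python3 -c "
import cv2,numpy as np
a=cv2.imread('pics/w8.png')[::1];b=cv2.imread('pics/s8.png')[130:370,80:400]
cv2.imwrite('pics/c8.png',np.hstack([cv2.resize(a,(400,300)),cv2.resize(b,(400,300))]))"
```

```text
clock: 21.38
tcp_pos: [0.651, 0.0354, 0.1829]
orientation: [-0.0, 0.707, 0.707, -0.001]
wrist_force: [0.1, -0.3, -1.8]
finger_gap: 0.0427
grip_force: 41.1
clock: 22.38
tcp_pos: [0.6042, -0.1917, 0.1835]
orientation: [-0.0, 0.708, 0.707, -0.0]
wrist_force: [-0.1, -0.2, -2.1]
finger_gap: 0.0426
grip_force: 41.1
clock: 23.38
tcp_pos: [0.5975, -0.2574, 0.1273]
orientation: [-0.001, 0.707, 0.707, -0.0]
wrist_force: [0.5, -0.1, -2.2]
finger_gap: 0.0425
grip_force: 41.1
[ 0.597  -0.2573  0.1262]
```

View pics/c8.png

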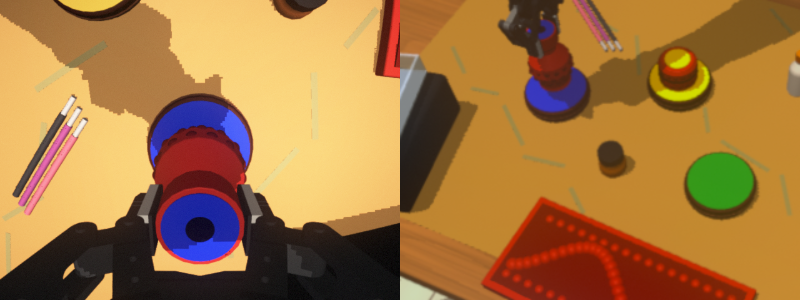

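The vase hangs upright over the blue stand (left view about (200,200)). I'll lower it until it touches.

Scaled: 0.019 m / 0.6 = 0.0317, 0.017 m / 0.6 = 0.0283.

```bash
echo '[[0, 0, 0.0083, 0, 0, 0], [0, 0, 0.02, 0, 0, 0], [0, 0, 0.0283, 0, 0, 0], [0, 0, 0.0317, 0, 0, 0], [0, 0, 0.0317, 0, 0, 0]]' > path.dat && python3 -m creep path.dat; echo '[[0, 0, 0.0025, 0, 0, 0], [0, 0, 0.0025, 0, 0, 0]]' > path.dat && python3 -m creep path.dat
```

```text
clock: 24.1
tcp_pos: [0.5977, -0.2583, 0.1097]
orientation: [-0.0, 0.707, 0.707, -0.0]
wrist_force: [-0.4, 0.1, -2.4]
finger_gap: 0.0424
grip_force: 41.1
clock: 24.35
tcp_pos: [0.5979, -0.2584, 0.1084]
orientation: [0.0, 0.707, 0.707, -0.0]
wrist_force: [0.3, -0.6, -2.8]
finger_gap: 0.0428
grip_force: 41.1
```

Scaled: 0.0015 m / 0.6 = 0.0025.

```bash
echo '[[0, 0, 0.0025, 0, 0, 0], [0, 0, 0.0025, 0, 0, 0]]' > path.dat && python3 -m creep path.dat;echo '[[0, 0, 0.0017, 0, 0, 0], [0, 0, 0.0017, 0, 0, 0]]' > path.dat && python3 -m creep path.dat
```

```text
clock: 24.6
tcp_pos: [0.5978, -0.2583, 0.1067]
orientation: [-0.0, 0.707, 0.707, -0.0]
wrist_force: [0.2, -1.1, -2.7]
finger_gap: 0.0429
grip_force: 41.1
clock: 24.85
tcp_pos: [0.5978, -0.2583, 0.1057]
orientation: [-0.0, 0.707, 0.707, -0.0]
wrist_force: [0.4, 0.4, -2.5]
finger_gap: 0.0425
grip_force: 41.1
```

Scaled: 0.001 m / 0.6 = 0.0017.

```bash
echo '[[0, 0, 0.0017, 0, 0, 0], [0, 0, 0.0017, 0, 0, 0]]' > path.dat && python3 -m creep path.dat
```

```text
clock: 25.1
tcp_pos: [0.5979, -0.2585, 0.1054]
orientation: [0.0, 0.707, 0.707, -0.0]
wrist_force: [-1.6, -0.2, 1.6]
finger_gap: 0.0425
grip_force: 41.5
```

Units first: shifts go in shares of 0.6 m and turns go in shares of 2 pi rad. So -0.14 m / 0.6 = -0.2333, -0.09 m / 0.6 = -0.15.

```bash
echo '[[0, 0, 0, 0, 0, 0], [0, 0, 0, 0, 0, 0], [0, 0, 0, 0, 0, 0], [0, 0, 0, 0, 0, 0], [0, 0, -0.0167, 0, 0, 0], [0, 0, -0.0667, 0, 0, 0], [0, 0, -0.15, 0, 0, 0], [0, 0, -0.2333, 0, 0, 0]]' > path.dat && python3 -m creep path.dat 0.085
echo '[[0.0333, -0.0067, -0.0333, 0, 0, 0], [0.1333, -0.0283, -0.0333, 0, 0, 0], [0.2333, -0.05, -0.0333, 0, 0, 0], [0.3333, -0.07, -0.0333, 0, 0, 0], [0.4333, -0.0917, -0.0333, 0, 0, 0], [0.5333, -0.1133, -0.0333, 0, 0, 0], [0.6333, -0.1333, -0.0333, 0, 0, 0], [0.7333, -0.155, -0.0333, 0, 0, 0]]' > path.dat && python3 -m creep path.dat
echo '[[0.0833, -0.0183, 0, 0, 0, 0], [0.1383, -0.03, 0, 0, 0, 0], [0.1383, -0.03, 0, 0, 0, 0], [0.1383, -0.03, 0, 0, 0, 0]]' > path.dat && python3 -m creep path.dat
python3 - <<'E'
from h import *
np.set_printoptions(precision=4,suppress=True)
p=shot('wrist','w9');q=shot('scene','s9');t=shot('top');print(env.get_state()['tcp_pos'])
h=cv2.cvtColor(p['image'],cv2.COLOR_RGB2HSV); v,u=np.mgrid[:480,:640]
m=((h[...,0]<8)|(h[...,0]>172))&(h[...,1]>150)&(h[...,2]>150)&(np.hypot(u-320,v-214)<60)
print('rim',m.sum(),hull(m).min(0),hull(m).max(0),circ([(p,hull(m))],.094))
for pp in (q,t):
  for a,ce,m in comps(pp,'blue',100): print('blue',a,circ([(pp,hull(m))],.025)[0],circ([(pp,hull(m))],.137)[0])
a=cv2.resize(p['image'],(400,300));b=cv2.resize(q['image'][130:370,180:500],(400,300))
cv2.imwrite('pics/c9.png',np.hstack([a,b])[:,:,::-1])
E
```

```text
clock: 26.1
tcp_pos: [0.5977, -0.2582, 0.2469]
orientation: [0.0, 0.707, 0.707, 0.0]
wrist_force: [0.2, -0.0, -0.5]
finger_gap: 0.0851
grip_force: 0.0
clock: 27.1
tcp_pos: [0.5032, 0.1839, 0.2646]
orientation: [-0.0, 0.707, 0.707, -0.0]
wrist_force: [1.4, 0.1, 0.2]
finger_gap: 0.0852
grip_force: 0.0
clock: 27.6
tcp_pos: [0.4862, 0.2646, 0.2645]
orientation: [0.0, 0.707, 0.707, -0.0]
wrist_force: [1.0, 0.9, -0.6]
finger_gap: 0.0852
grip_force: 0.0
[0.487  0.2637 0.2647]
rim 1121 [284. 173.] [358. 245.] (array([0.4863, 0.2649, 0.0281]), np.float64(8.326046627855736e-05))
blue 561 [ 0.5977 -0.2589  0.047 ] [ 0.6699 -0.195   0.041 ]
blue 192 [ 0.5126 -0.3324  0.0205] [ 0.5957 -0.2591  0.0179]
blue 767 [ 0.5989 -0.259   0.0479] [ 0.5808 -0.2276  0.0424]
blue 297 [ 0.6191 -0.2934  0.0204] [ 0.5987 -0.2581  0.0181]
```

View pics/c9.png

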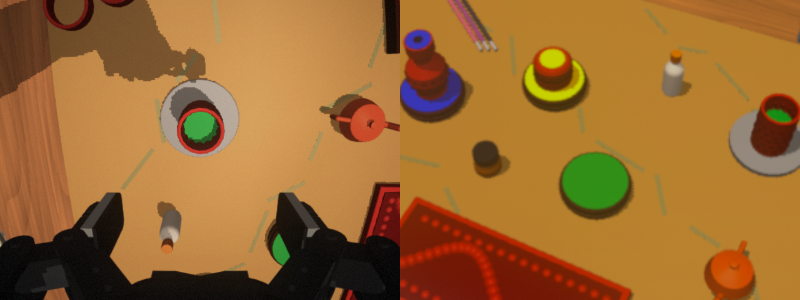

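The vase stands on blue within 1 mm and the pot is on the mat (rim at (200,130) in the left view). I'll grasp the pot.

Scaled: 0.2255 m / 0.6 = 0.3758, 0.215 m / 0.6 = 0.3583.

```bash
echo '[[0, -0.0008, 0.0833, 0, 0, 0], [0, -0.0008, 0.1667, 0, 0, 0], [0, -0.0008, 0.25, 0, 0, 0], [0, -0.0008, 0.3167, 0, 0, 0], [0, -0.0008, 0.3583, 0, 0, 0], [0, -0.0008, 0.3758, 0, 0, 0], [0, -0.0008, 0.3758, 0, 0, 0]]' > path.dat && python3 -m creep path.dat 0.085 40
echo '[[0, 0, 0, 0, 0, 0], [0, 0, 0, 0, 0, 0], [0, 0, 0, 0, 0, 0], [0, 0, 0, 0, 0, 0], [0, 0, 0, 0, 0, 0]]' > path.dat && python3 -m creep path.dat 0.0 40
echo '[[0, 0, -0.0167, 0, 0, 0], [0, 0, -0.05, 0, 0, 0], [0, 0, -0.1, 0, 0, 0], [0, 0, -0.15, 0, 0, 0], [0, 0, -0.1833, 0, 0, 0], [0, 0, -0.2, 0, 0, 0], [0, 0, -0.2, 0, 0, 0]]' > path.dat && python3 -m creep path.dat
```

```text
clock: 28.62
tcp_pos: [0.4864, 0.264, 0.0391]
orientation: [-0.0, 0.707, 0.707, -0.0]
wrist_force: [-0.1, -0.8, 0.2]
finger_gap: 0.085
grip_force: 0.0
clock: 29.25
tcp_pos: [0.4875, 0.265, 0.0409]
orientation: [0.001, 0.707, 0.707, 0.001]
wrist_force: [-0.0, -0.4, 5.6]
finger_gap: 0.0579
grip_force: 42.9
clock: 30.12
tcp_pos: [0.4865, 0.2648, 0.1597]
orientation: [0.0, 0.707, 0.707, 0.0]
wrist_force: [-1.0, 0.9, -2.9]
finger_gap: 0.0578
grip_force: 43.6
```

Scaled: -0.2165 m / 0.6 = -0.3608, -0.015 m / 0.6 = -0.025.

```bash
echo '[[-0.025, 0.02, 0, 0, 0, 0], [-0.0833, 0.0667, 0, 0, 0, 0], [-0.15, 0.12, 0, 0, 0, 0], [-0.2167, 0.1733, 0, 0, 0, 0], [-0.2833, 0.2267, 0, 0, 0, 0], [-0.3417, 0.2733, 0, 0, 0, 0], [-0.3608, 0.2883, 0, 0, 0, 0], [-0.3608, 0.2883, 0, 0, 0, 0]]' > path.dat && python3 -m creep path.dat
echo '[[0, 0, 0.0333, 0, 0, 0], [0, 0, 0.0833, 0, 0, 0], [0, 0, 0.1333, 0, 0, 0], [0, 0, 0.1583, 0, 0, 0], [0, 0, 0.1675, 0, 0, 0], [0, 0, 0.1675, 0, 0, 0]]' > path.dat && python3 -m creep path.dat
echo '[[0, 0, 0.0033, 0, 0, 0], [0, 0, 0.0033, 0, 0, 0]]' > path.dat && python3 -m creep path.dat
python3 -c "
from h import *
shot('wrist','w10')"
```

```text
clock: 31.12
tcp_pos: [0.6592, 0.0466, 0.1577]
orientation: [-0.001, 0.708, 0.706, -0.001]
wrist_force: [-0.3, 0.8, -2.1]
finger_gap: 0.0578
grip_force: 43.8
clock: 31.88
tcp_pos: [0.6595, 0.0485, 0.0593]
orientation: [0.0, 0.707, 0.707, 0.0]
wrist_force: [1.0, -0.4, -3.0]
finger_gap: 0.0579
grip_force: 43.8
clock: 32.12
tcp_pos: [0.6598, 0.0481, 0.0576]
orientation: [0.0, 0.707, 0.707, 0.0]
wrist_force: [0.8, -0.5, -3.0]
finger_gap: 0.0576
grip_force: 43.8
```

View pics/w10.png

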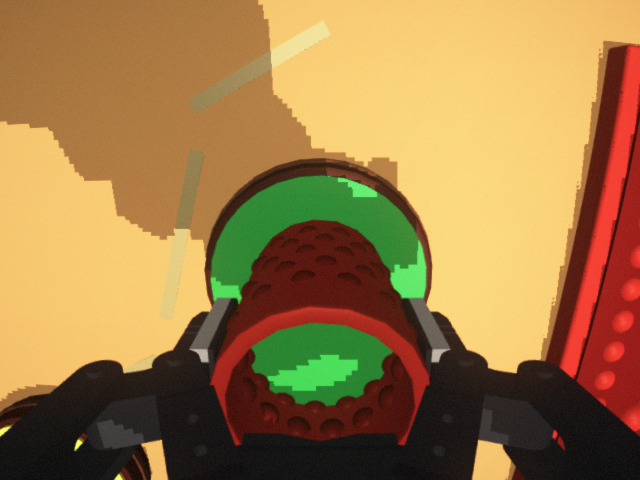

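The pot is centred over the green felt (319,270). I'll set it down by touch.

Scaled: 0.0015 m / 0.6 = 0.0025.

```bash
echo '[[0, 0, 0.0025, 0, 0, 0], [0, 0, 0.0025, 0, 0, 0]]' > path.dat && python3 -m creep path.dat; echo '[[0, 0, 0.0017, 0, 0, 0], [0, 0, 0.0017, 0, 0, 0]]' > path.dat && python3 -m creep path.dat
```

```text
clock: 32.42
tcp_pos: [0.6597, 0.048, 0.056]
orientation: [0.0, 0.707, 0.707, 0.0]
wrist_force: [-0.8, 0.3, 2.0]
finger_gap: 0.0578
grip_force: 44.0
clock: 32.67
tcp_pos: [0.6597, 0.048, 0.056]
orientation: [0.001, 0.707, 0.707, 0.0]
wrist_force: [-2.9, -0.5, 7.5]
finger_gap: 0.0574
grip_force: 44.6
```

Scaled: -0.14 m / 0.6 = -0.2333, -0.09 m / 0.6 = -0.15.

```bash
echo '[[0, 0, -0.0017, 0, 0, 0], [0, 0, -0.0017, 0, 0, 0], [0, 0, -0.0017, 0, 0, 0], [0, 0, -0.0017, 0, 0, 0], [0, 0, -0.0167, 0, 0, 0], [0, 0, -0.0667, 0, 0, 0], [0, 0, -0.15, 0, 0, 0], [0, 0, -0.2333, 0, 0, 0]]' > path.dat && python3 -m creep path.dat 0.085
echo '[[0, 0, -0.0833, 0, 0, 0], [0, 0, -0.1333, 0, 0, 0], [0, 0, -0.1333, 0, 0, 0], [0, 0, -0.1333, 0, 0, 0]]' > path.dat && python3 -m creep path.dat
python3 - <<'E'
from h import *
np.set_printoptions(precision=4,suppress=True)
p=shot('wrist','w11');q=shot('scene','s11')
h=cv2.cvtColor(p['image'],cv2.COLOR_RGB2HSV); v,u=np.mgrid[:480,:640]
m=((h[...,0]<8)|(h[...,0]>172))&(h[...,1]>150)&(h[...,2]>150)&(np.hypot(u-320,v-214)<60)
print('rim',m.sum(),circ([(p,hull(m))],.109))
a=cv2.resize(p['image'],(400,300));b=cv2.resize(q['image'][130:370,180:500],(400,300))
cv2.imwrite('pics/c11.png',np.hstack([a,b])[:,:,::-1])
E
```

```text
clock: 33.67
tcp_pos: [0.6591, 0.0482, 0.1961]
orientation: [0.0, 0.707, 0.707, -0.0]
wrist_force: [0.5, -0.1, 0.5]
finger_gap: 0.0851
grip_force: 0.0
clock: 34.17
tcp_pos: [0.6591, 0.0482, 0.2737]
orientation: [-0.0, 0.707, 0.707, -0.0]
wrist_force: [0.9, 0.2, 0.5]
finger_gap: 0.085
grip_force: 0.0
rim 1235 (array([0.6589, 0.0481, 0.0282]), np.float64(9.891352755706309e-05))
```

View pics/c11.png

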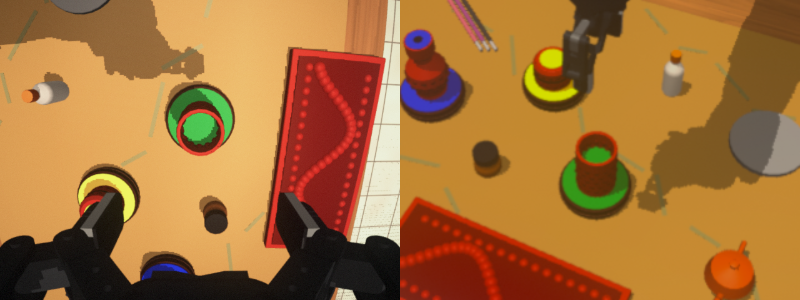

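All three pieces stand centred and upright on their stands, with the pot rim fitted within 1 mm of the green stand's middle. The gripper is clear and the bystanders are where they were.

```bash
python3 -c "
from workcell import env
print(env.hand_in())"
```

```text
the job is handed in; nothing more can be done
None
```

I moved the vase to the blue stand, the brush pot to the green (parked on the grey mat on the way) and the box to the yellow, each upright and within about 2 mm of centre by camera, then handed the job in after about 34 s on the robot's clock; the hand-in returned no verdict.

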